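# Unload a tube and its swinging bucket from a centrifuge rotor

### The arm

A 7-joint arm with a two-finger parallel gripper is mounted at the origin on a cart in front of the work surface, level with it; the furniture and walls round the work are solid. World frame = base frame: x ahead of the robot, y to its left, z up, the work surface at z = 0. Lengths are in m, angles in rad, forces in N, time in s.
With the tool pointing down it reaches from about 0.35 to 0.9 m from the base axis. Payload 19.9 kg.
Tool frame: the origin (TCP) lies midway between the tips of the shut fingers; the grasp point (between the pads) lies 19 mm behind it (env.pinch_z is the distance from the TCP to the grasp point, in m); z points along the fingers, y is the line along which they close (so a half turn about z gives the same grasp; the last joint's range is limited). The gripper opens to 94 mm and grips with 3 to 60 N. Pads are 16 mm wide; open, the fingers measure 119 mm over their backs; the gripper's body (75 mm by 177 mm) begins 78 mm behind the grasp point.
Start: joints at [1.165, 0.417, -0.01, 1.614, 0.005, 1.111, -0.053], TCP at [0.222, -0.584, 0.205] pointing down, gripper open.
Joint ranges: [-2.81, 2.81], [-0.39, 2.02], [-1.27, 1.25], [0.06, 2.57], [-1.19, 4.33], [0.19, 2], [-2.82, 2.82]. Speed limits (rad/s): [1.89, 1.89, 2.39, 2.39, 3.01, 3.01, 3.01].

### API

Orientations are given as [roll, pitch, yaw] about the fixed x, y, z axes, in that order (R = Rz(yaw) Ry(pitch) Rx(roll)).
In Python, from cell import env gives the robot as it stands.
- The arm moves only by the tool send_rows, never from a script. Its argument "rows" is a list that holds one entry, the list of rows, each a list of 6 numbers: the shift along the tool's x, y, z normalised to -1 to 1, where 1 is 0.03 m, then the turn, a rotation vector about the tool's x, y, z normalised to -1 to 1, where 1 is 6 degrees. A call has 1 to 20 rows; each row shifts and turns the commanded pose from where the row before left it, along the tool's axes as they then stand; what a row does not reach is not made up. A row lasts 1/12 s, in which the tool goes at most 41.7 mm and 7.16 degrees, less where a joint would pass 70% of its speed; a pose out of reach is approached as far as the arm can. A call with a number of a shift or a turn outside -1 to 1 is refused whole. A call with a gripper value outside its range is refused whole. "jaw" is the closure, from -1 (fully open) to 1 (shut), set as the call begins (left out, the last holds). The fingers move at their own pace and stop on an object; "newtons" is the grip in N (left out, the last holds). Time passes only in rows, so rows that do not move let the fingers close. It gives the time, the measured TCP pose, the force, the opening and the grip force at its end, in the units of the state.
- env.get_obs(): the state, without advancing time (a new reading comes with each control period).
- env.grab_frame(name): name is "side" or "top"; returns a dict with "image" (400x640x3 uint8, blue, green, red), "intrinsics" (3x3 intrinsics, pixels), "world_from_camera" (4x4, takes a point from camera to world coordinates). Camera axes: x right, y down, z forward; pixel columns grow to the right and rows downward; lengths in m; the calibration is good to about 2 mm. A picture is of the moment at which its call begins. There is no depth.
- env.finish_job(): hands the job in; it is judged then, once.
The state is a dict: "t": time; "joint_positions": joint angles; "qd": joint speeds; "joint_efforts": joint torques, N m; "tool_pos": TCP position; "eef_rot": TCP orientation; "ft_force": force on the tool from outside, world axes, zero at the start; "ft_torque": the same for the moment, N m; "finger_gap": finger opening in m; "finger_force": force on a finger pad.
Only numpy, scipy, OpenCV 4.12 (cv2) and the standard library are available. Lean on these libraries where they do the work, as an engineer would, in place of code of your own. Each camera call takes 0.05 s, during which the arm holds its last target. There are 200 camera calls.

### The job

The spin is finished: draw the capped tube straight up out of its swinging bucket, leaving the bucket hanging in the rotor, and stand it upright in the steel tray. Then lift that emptied bucket straight up out of the rotor's slots, without letting it swing or tip, and stand it upright in the tray beside the tube for cleaning. Keep the tube upright all the way so that the pellet stays put, set both down rather than drop them, and leave the other bucket hanging and the two vials standing where they are.

Things in the scene. Friction and masses are not known exactly. Their poses are not given: they have to be found in the camera images.
- rotor: Two-place swing-out centrifuge rotor, dark bare metal, on a grey round foot 116 mm across; fixed, does not turn. Origin: hub axis at bench height, z up; its two arms run along +x and -x. Each ends in a fork whose two prongs (y = 26 to 34 mm either side) carry the bucket 95 mm out. Arms and prongs are at most 76 mm above the bench, the hub nut at the centre 103 mm.
- fork_a (a point): Centre of the fork on the rotor's +x arm, at pin height, 80 mm above the bench; axes as the rotor's. Each prong has an upright lug here (32 mm long in x, top 92 mm above the bench) with a slot 11 mm wide, open at the top, floor 76 mm above the bench (16 mm deep), in which a bucket's pin just lies.
- fork_b (a point): The same point of the fork on the rotor's -x arm.
- bucket_loaded: Steel swing-out bucket holding the tube at the start, at either end of the rotor: round cup, 44 mm outside, 34 mm bore, 85 mm tall, floor 8 mm thick, flat underside, about 0.3 kg. Origin: centre of its underside, z up. Its two 8 mm trunnion pins stick out along its +-y to 39 mm from the axis, 55 mm above the underside, on collars 17 mm across. Hangs 25 mm above the bench, y along the rotor's y.
- bucket_rim (a point): Centre of that bucket's mouth, 85 mm above its underside and 30 mm above its pins. The bucket swings easily about its pins (its y axis) and comes free once raised over 16 mm. The wall from here down to 30 mm below is free to grip along the rotor's arms (x), where no lug stands.
- bucket_other: Identical empty bucket at the opposite end of the rotor; stays hanging. Origin and axes as the first.
- tube: Self-standing centrifuge tube with white ribbed screw cap, 117 mm tall, pale plastic body 29 mm across with flat foot, about 50 g; the cap is the top 18 mm, 35 mm across. Origin: centre of its foot, z towards the cap. It stands loosely (2.5 mm play all round) on the floor of bucket_loaded and rises 40 mm above its rim, its top about 150 mm above the bench.
- tray: Stainless instrument tray fixed on the bench, 96 mm (its x) by 180 mm (its y), open on top, walls 4 mm thick and 20 mm high with a rolled rim to 22 mm, flat floor 4 mm above the bench. Origin: centre of its underside, z up.
- vial_a: Small closed glass vial with a black cap, 22 mm across, 47 mm tall, standing loose near the bench's front edge. Origin: centre of its underside.
- vial_b: The same sort of vial with a blue cap, beside the first. Origin: centre of its underside.

How it is judged:
On the way, in this order (a step that is already met when the one before it is completed fails the run):
1. the tube is drawn wholly out of the bucket (foot above its rim) while the bucket still hangs in the rotor (z of tube in the frame of bucket_loaded above 0.088 m and distance of bucket_loaded from where it was at the start of the episode below 0.012 m and angle between bucket_loaded's own z axis and vertical below 0.2 rad), for 0.1 s.
2. the tube stands upright and released on the tray's floor, and the bucket still hangs in the rotor (x of tube in the frame of tray between -0.034 and 0.034 m and y of tube in the frame of tray between -0.076 and 0.076 m and z of tube in the frame of tray between 0.001 and 0.007 m and angle between tube's own z axis and vertical below 0.08 rad and linear speed of tube below 0.02 m/s and angular speed of tube below 0.2 rad/s and contact force between the fingers and tube below 0.1 N and distance of bucket_loaded from where it was at the start of the episode below 0.012 m and angle between bucket_loaded's own z axis and vertical below 0.2 rad), for 0.2 s.
At the end, for the whole second after the job is handed in: Tube and emptied bucket both stand on the tray floor within its walls (undersides 1 to 7 mm above its underside), within 0.08 rad of upright, released, at rest; the other bucket still hangs within 12 mm and 0.2 rad of plumb; the vials are within 30 mm of their places (x of tube in the frame of tray between -0.034 and 0.034 m and y of tube in the frame of tray between -0.076 and 0.076 m and z of tube in the frame of tray between 0.001 and 0.007 m and angle between each of tube, bucket_loaded's own z axis and vertical below 0.08 rad and linear speed of each of tube, bucket_loaded below 0.02 m/s and angular speed of each of tube, bucket_loaded below 0.2 rad/s and contact force between the fingers and tube below 0.1 N and x of bucket_loaded in the frame of tray between -0.028 and 0.028 m and y of bucket_loaded in the frame of tray between -0.07 and 0.07 m and z of bucket_loaded in the frame of tray between 0.001 and 0.007 m and contact force between the fingers and bucket_loaded below 0.1 N and distance of bucket_other from where it was at the start of the episode below 0.012 m and angle between bucket_other's own z axis and vertical below 0.2 rad and distance of each of vial_a, vial_b from where it was at the start of the episode below 0.03 m); the robot touches nothing.
It fails at once if the tube is tipped more than 0.45 rad (26 degrees) from upright (angle between tube's own z axis and vertical above 0.45 rad).
It fails at once if the bucket being unloaded swings or tips more than 0.35 rad (20 degrees) (angle between bucket_loaded's own z axis and vertical above 0.35 rad).
It fails at once if tube or bucket is dropped or thrown (over 0.6 m/s while out of the fingers, a fall of about 2 cm) ((linear speed of tube above 0.6 m/s and contact force between the fingers and tube below 0.05 N) or (linear speed of bucket_loaded above 0.6 m/s and contact force between the fingers and bucket_loaded below 0.05 N)).
It fails at once if the other bucket is unhooked or swung (moved over 15 mm or tilted over 0.35 rad) (distance of bucket_other from where it was at the start of the episode above 0.015 m or angle between bucket_other's own z axis and vertical above 0.35 rad).
It fails at once if a vial is shoved more than 30 mm or knocked over (distance of any of vial_a, vial_b from where it was at the start of the episode above 0.03 m or angle between any of vial_a, vial_b's own z axis and vertical above 0.5 rad).
It also fails if it takes over 72 s, if anything falls off the work surface, if the arm or the gripper's body presses on something with over 40 N, if the wrist force passes 120 N, or if a joint passes its speed limit or range.

## Working session

There is one attempt and no reset: what is moved stays moved. The work goes in short steps, Python scripts to look and compute and a tool call to move; the robot and the scene stay as the last step left them, time stands still between calls to the robot, and variables do not carry over. Pictures are saved under pics/ and viewed, at most 10 in all, crops included, and the job is handed in when it is done.

Besides the shell and the picture viewer there is one more tool, called after "Request:" as name([rows], argument=value, ...), one row to a line, values as JSON. send_rows: Moves the arm, as the interface text tells. Its arguments: {"type":"object","properties":{"rows":{"type":"array"},"jaw":{"type":"number"},"newtons":{"type":"number"}},"required":["rows"]}

```bash
mkdir -p pics; ls; python3 - <<'E'
from cell import env
import cv2,numpy as np
for n in("side","top"):
    f=env.grab_frame(n);cv2.imwrite(f"pics/{n}0.png",f["image"]);np.savez(f"{n}.npz",K=f["intrinsics"],T=f["world_from_camera"])
    print(n,f["intrinsics"].round(1).tolist(),f["world_from_camera"].round(3).tolist())
o=env.get_obs();print(o["t"],o["tool_pos"],o["eef_rot"],o["finger_gap"],env.pinch_z)
E
```

```text
pics
side [[469.9, 0.0, 324.0], [0.0, 469.9, 201.8], [0.0, 0.0, 1.0]] [[-0.995, -0.018, 0.097, 0.374], [-0.097, 0.381, -0.92, 0.569], [-0.02, -0.925, -0.38, 0.447], [0.0, 0.0, 0.0, 1.0]]
top [[401.8, 0.0, 320.5], [0.0, 401.8, 201.2], [0.0, 0.0, 1.0]] [[-0.001, -0.994, 0.106, 0.367], [-1.0, -0.001, -0.016, -0.207], [0.016, -0.106, -0.994, 0.923], [0.0, 0.0, 0.0, 1.0]]
0.1 [ 0.22223871 -0.58377425  0.20490305] [-3.14049555e+00  8.34030400e-05  3.63787760e-01] 0.09371413755700363 0.0188
```

View pics/side0.png

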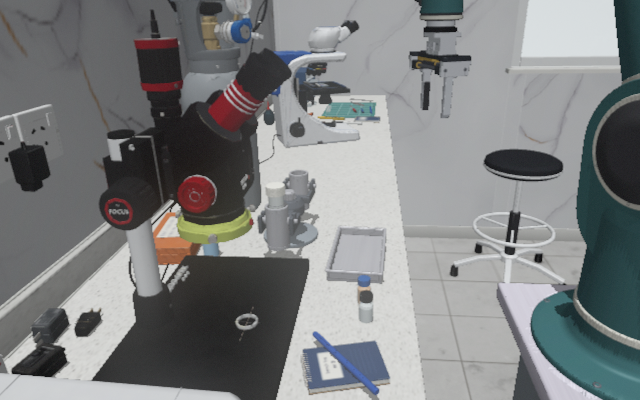

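View pics/top0.png

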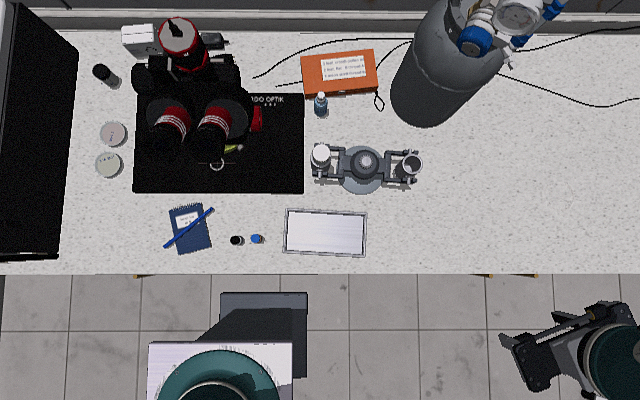

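The side view shows the tube at (276,195) in the left bucket, the tray at (358,253), and the vials at (364,285) and (366,308). The top view shows the cap at (320,152), the hub at (366,160), the other bucket at (411,163), the tray at (325,232), and the vials at (237,240) and (257,239). Next I'll measure from an enlarged crop.

```bash
cat > h.py <<'E'
import numpy as np,cv2
def ray(n,u,v):
    d=np.load(n+".npz");T=d["T"];r=T[:3,:3]@np.linalg.solve(d["K"],[u,v,1.]);return T[:3,3],r
def onz(n,u,v,z):
    c,r=ray(n,u,v);return (c+r*(z-c[2])/r[2]).round(4)
def two(a,b):
    (c1,r1),(c2,r2)=ray("top",*a),ray("side",*b)
    s=np.linalg.lstsq(np.c_[r1,-r2],c2-c1,rcond=None)[0];p,q=c1+s[0]*r1,c2+s[1]*r2
    return ((p+q)/2).round(4),np.linalg.norm(p-q).round(4)
def px(n,p):
    d=np.load(n+".npz");T=d["T"];q=d["K"]@(T[:3,:3].T@(np.array(p)-T[:3,3]));return (q[:2]/q[2]).round(1)
E
python3 - <<'E'
import cv2,numpy as np
a=cv2.imread("pics/top0.png")[135:265,225:435];a=cv2.resize(a,None,fx=3.8,fy=3.8,interpolation=cv2.INTER_CUBIC);print(a.shape)
cv2.imwrite("pics/tc.png",a)
b=cv2.imread("pics/side0.png")[165:285,240:400];b=cv2.resize(b,None,fx=5,fy=5,interpolation=cv2.INTER_CUBIC)
cv2.imwrite("pics/sc.png",b)
E
```

```text
(494, 798, 3)
```

View pics/tc.png

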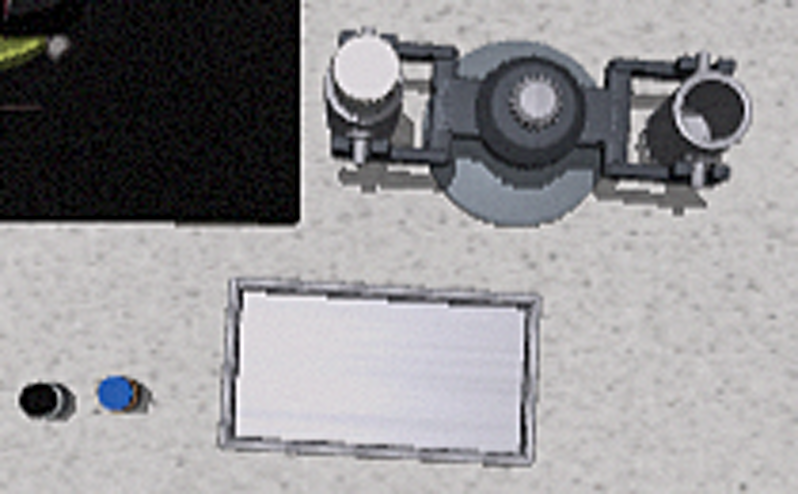

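View pics/sc.png

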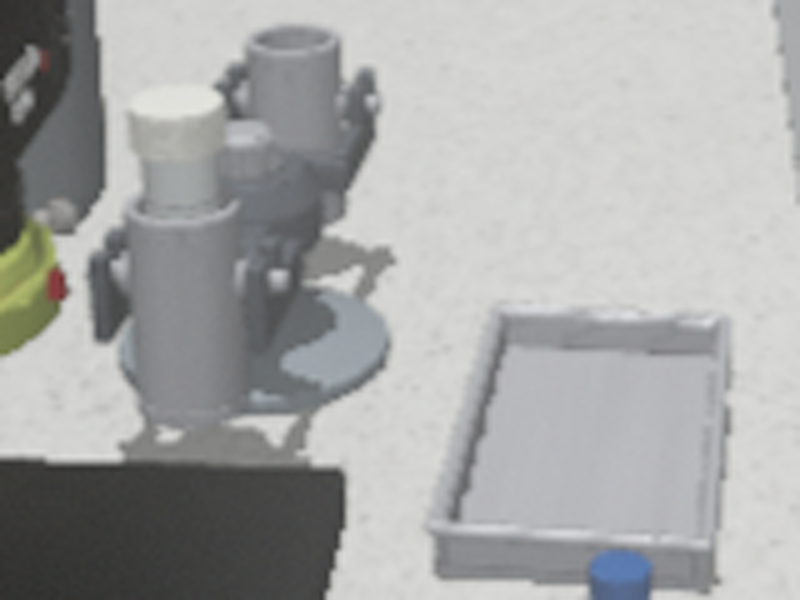

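The top crop shows the cap centre at (366,68), the hub nut at (538,100), the other bucket's mouth at (711,112), and the tray's outer corners at (230,279), (541,296), (533,465) and (219,447). In the side crop the cap top centre is at (177,105) and the other mouth at (293,42).

```bash
python3 - <<'E'
from h import *
t=lambda x,y:(225+(x+.5)/3.8-.5,135+(y+.5)/3.8-.5)
s=lambda x,y:(240+(x+.5)/5-.5,165+(y+.5)/5-.5)
cap=onz("top",*t(366,68),.15);hub=onz("top",*t(538,100),.103);ot=onz("top",*t(711,112),.11)
print("cap",cap,two(t(366,68),s(177,105)),onz("side",*s(177,105),.15));print("hub",hub);print("oth",ot,onz("side",*s(293,42),.11))
d=cap-ot;print("len",np.hypot(*d[:2]),"yaw",np.degrees(np.arctan2(d[1],d[0])))
C=np.array([onz("top",*t(*p),.022) for p in[(230,279),(541,296),(533,465),(219,447)]]);print(C,C.mean(0))
C2=np.array([onz("side",*s(*p),.022) for p in[(499,305),(731,320),(718,540),(432,526)]]);print("side",C2,C2.mean(0))
d=C[0]+C[3]-C[1]-C[2];print("tray y yaw",np.degrees(np.arctan2(d[1],d[0])))
for p in[(40,400),(117,393)]:print("vial",onz("top",*t(*p),.047))
# scope features: red top knob etc.
print("mic",two((158,130),(183,222)),"hub in top",)
E
```

```text
cap [ 0.545  -0.2208  0.15  ] (array([ 0.5456, -0.2207,  0.15  ]), np.float64(0.0011)) [ 0.5462 -0.2211  0.15  ]
hub [ 0.5383 -0.3156  0.103 ]
oth [ 0.5304 -0.4087  0.11  ] [ 0.5331 -0.4094  0.11  ]
len 0.18846636304656597 yaw 85.55699319244248
[[ 0.4472 -0.1424  0.022 ]
 [ 0.4372 -0.3266  0.022 ]
 [ 0.3379 -0.3206  0.022 ]
 [ 0.3487 -0.1368  0.022 ]] [ 0.39275 -0.2316   0.022  ]
side [[ 0.4367 -0.3276  0.022 ]
 [ 0.3397 -0.3183  0.022 ]
 [ 0.3484 -0.142   0.022 ]
 [ 0.4481 -0.1451  0.022 ]] [ 0.393225 -0.23325   0.022   ]
tray y yaw 86.76498494221542
vial [ 0.3759 -0.0368  0.047 ]
vial [ 0.3798 -0.0805  0.047 ]
mic (array([0.5834, 0.0785, 0.2114]), np.float64(0.0236)) hub in top
```

Request:
send_rows([
  [[0,0,0,0,0,1],[0,0,0,0,0,1],[0,0,0,0,0,1],[0,0,0,0,0,1],[0,0,0,0,0,0.21],[0.34,-0.77,0,0,0,0],[0.34,-0.77,0,0,0,0],[0.34,-0.77,0,0,0,0],[0.34,-0.77,0,0,0,0],[0.34,-0.77,0,0,0,0],[0.34,-0.77,0,0,0,0],[0.34,-0.77,0,0,0,0],[0.34,-0.77,0,0,0,0],[0.34,-0.77,0,0,0,0],[0.34,-0.77,0,0,0,0],[0.34,-0.77,0,0,0,0],[0.34,-0.77,0,0,0,0],[0.34,-0.77,0,0,0,0],[0.34,-0.77,0,0,0,0],[0.34,-0.77,0,0,0,0]],
], jaw=-1, newtons=15)

```text
t: 1.77
tool_pos: [0.4019, -0.2492, 0.2054]
eef_rot: [3.141, 0.0, -0.074]
ft_force: [-0.4, -1.2, 0.4]
finger_gap: 0.094
finger_force: 0.0
```

Request:
send_rows([
  [[0.784,-0.216,0,0,0,0],[0.784,-0.216,0,0,0,0],[0.784,-0.216,0,0,0,0],[0.784,-0.216,0,0,0,0],[0.784,-0.216,0,0,0,0],[0.784,-0.216,0,0,0,0],[0,0,0,0,0,0],[0,0,0,0,0,0],[0,0,0,0,0,0]],
])

```text
t: 2.52
tool_pos: [0.5447, -0.2226, 0.2051]
eef_rot: [-3.142, 0.001, -0.076]
ft_force: [-0.3, -0.1, 0.1]
finger_gap: 0.0938
finger_force: 0.0
```

```bash
python3 - <<'E'
from cell import env
from h import *
f=env.grab_frame("side")["image"];a=f[90:260,220:380];cv2.imwrite("pics/s1.png",cv2.resize(a,None,fx=3.5,fy=3.5,interpolation=cv2.INTER_CUBIC))
print(env.get_obs()["tool_pos"])
E
```

```text
[ 0.54459205 -0.22284556  0.20531463]
```

View pics/s1.png

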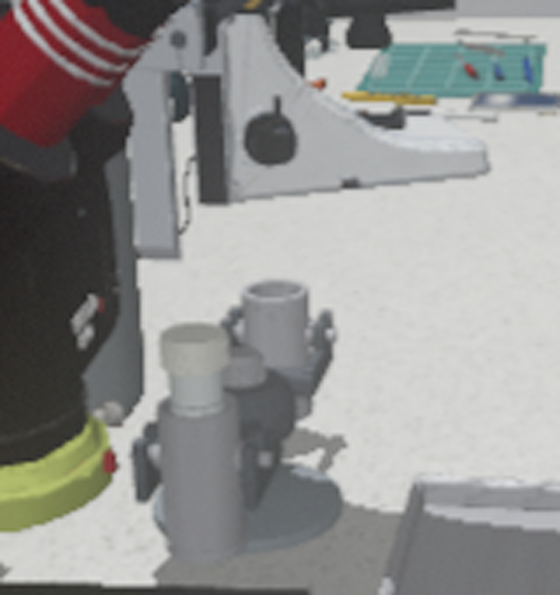

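The gripper hangs clear above the tube, with one finger tip at crop (155,250) and the cap at (195,345). Before going down I'll check the clearance to the microscope.

```bash
python3 - <<'E'
from h import *
print("redknob",two((257,120),(198,193)));print("lime",two((243,148),(252,222)));print("eyepiece tip",two((207,140),(270,70)))
print([px("top",(.545+dx,-.221+.0885,z)) for dx in(-.04,.04) for z in(.22,.3)])
E
```

```text
redknob (array([ 0.6212, -0.0932,  0.1792]), np.float64(0.04))
lime (array([ 0.5531, -0.0681,  0.1477]), np.float64(0.0021))
eyepiece tip (array([ 0.5092, -0.0589,  0.3737]), np.float64(0.0032))
[array([271.8, 165.6]), array([266.5, 155.8]), array([272.4, 121.7]), array([267.2, 106.5])]
```

Request:
send_rows([
  [[0.03,-0.06,0.35,0,0,0],[0,0,0.35,0,0,0],[0,0,0.35,0,0,0],[0,0,0.35,0,0,0],[0,0,0.35,0,0,0],[0,0,0.35,0,0,0],[0,0,0.35,0,0,0],[0,0,0.35,0,0,0],[0,0,0,0,0,0],[0,0,0,0,0,0]],
])

```text
t: 3.4
tool_pos: [0.5461, -0.2206, 0.1209]
eef_rot: [-3.141, 0.001, -0.077]
ft_force: [0.4, 0.0, 0.3]
finger_gap: 0.0938
finger_force: 0.0
```

Request:
send_rows([
  [[0,0,0,0,0,0],[0,0,0,0,0,0],[0,0,0,0,0,0],[0,0,0,0,0,0],[0,0,0,0,0,0],[0,0,0,0,0,0],[0,0,0,0,0,0],[0,0,0,0,0,0],[0,0,0,0,0,0],[0,0,0,0,0,0]],
], jaw=1, newtons=15)

```text
t: 4.23
tool_pos: [0.5463, -0.2207, 0.1214]
eef_rot: [-3.142, 0.0, -0.077]
ft_force: [-0.0, -0.4, -1.2]
finger_gap: 0.0333
finger_force: 15.0
```

Request:
send_rows([
  [[0,0,-0.2,0,0,0],[0,0,-0.2,0,0,0],[0,0,-0.2,0,0,0],[0,0,-0.2,0,0,0],[0,0,-0.2,0,0,0],[0,0,-0.2,0,0,0],[0,0,-0.2,0,0,0],[0,0,-0.2,0,0,0],[0,0,-0.2,0,0,0],[0,0,-0.2,0,0,0],[0,0,-0.2,0,0,0],[0,0,-0.2,0,0,0],[0,0,-0.2,0,0,0],[0,0,-0.2,0,0,0],[0,0,-0.2,0,0,0],[0,0,-0.2,0,0,0],[0,0,-0.2,0,0,0],[0,0,-0.2,0,0,0],[0,0,0,0,0,0],[0,0,0,0,0,0]],
])

```text
t: 5.9
tool_pos: [0.5465, -0.2208, 0.2297]
eef_rot: [3.141, -0.0, -0.077]
ft_force: [-0.5, -0.2, -1.0]
finger_gap: 0.0331
finger_force: 15.0
```

```bash
python3 - <<'E'
from cell import env
from h import *
f=env.grab_frame("side")["image"];a=f[80:260,220:400];cv2.imwrite("pics/s2.png",cv2.resize(a,None,fx=3.3,fy=3.3,interpolation=cv2.INTER_CUBIC))
E
```

```text
(no output)
```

View pics/s2.png

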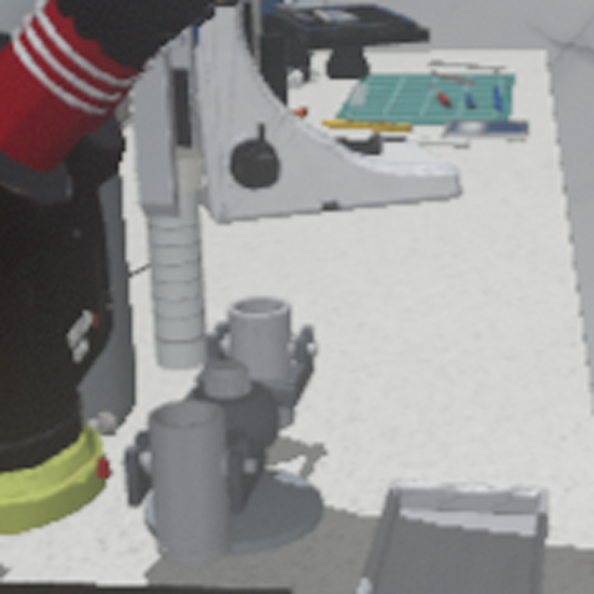

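The tube is fully out (foot at crop (180,360)), and the emptied bucket still hangs with its rim at (187,410). Now I'll carry the tube to the far end of the tray.

Request:
send_rows([
  [[-0.25,0.12,0,0,0,0],[-0.5,0.24,0,0,0,0],[-0.5,0.24,0,0,0,0],[-0.5,0.24,0,0,0,0],[-0.5,0.24,0,0,0,0],[-0.5,0.24,0,0,0,0],[-0.5,0.24,0,0,0,0],[-0.5,0.24,0,0,0,0],[-0.5,0.24,0,0,0,0],[-0.5,0.24,0,0,0,0],[-0.25,0.09,0,0,0,0],[0,0,0,0,0,0],[0,0,0,0,0,0]],
])

```text
t: 7.03
tool_pos: [0.3914, -0.28, 0.2295]
eef_rot: [-3.142, -0.0, -0.077]
ft_force: [0.5, 0.3, 0.5]
finger_gap: 0.0337
finger_force: 15.0
```

```bash
python3 - <<'E'
from cell import env
from h import *
f=env.grab_frame("side")["image"];a=f[120:290,230:410];cv2.imwrite("pics/s3.png",cv2.resize(a,None,fx=3.4,fy=3.4,interpolation=cv2.INTER_CUBIC))
g=env.grab_frame("top")["image"];cv2.imwrite("pics/t3.png",cv2.resize(g[120:260,260:440],None,fx=4,fy=4,interpolation=cv2.INTER_CUBIC))
E
```

```text
(no output)
```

View pics/s3.png

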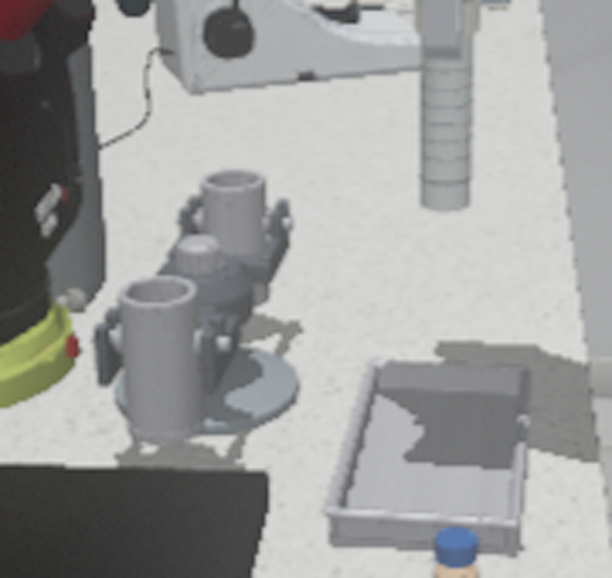

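View pics/t3.png

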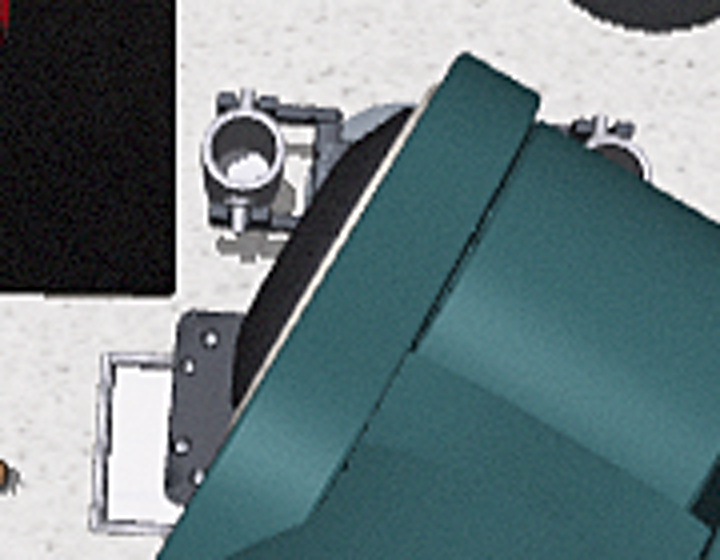

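The tube hangs plumb over the tray (foot at side crop (445,200)). The empty bucket's mouth is at (158,292) in the side crop and (243,151) in the top crop.

```bash
python3 - <<'E'
from h import *
t=(260+243.5/4-.5,120+151.5/4-.5);s=(230+158.5/3.4-.5,120+292.5/3.4-.5)
print(two(t,s),onz("top",*t,.11),onz("side",*s,.11))
E
```

```text
(array([ 0.5451, -0.2201,  0.1108]), np.float64(0.0023)) [ 0.5441 -0.2203  0.11  ] [ 0.5468 -0.2224  0.11  ]
```

Request:
send_rows([
  [[0,0,0.3,0,0,0],[0,0,0.3,0,0,0],[0,0,0.3,0,0,0],[0,0,0.3,0,0,0],[0,0,0.3,0,0,0],[0,0,0.3,0,0,0],[0,0,0.3,0,0,0],[0,0,0.3,0,0,0],[0,0,0.3,0,0,0],[0,0,0.3,0,0,0],[0,0,0.3,0,0,0],[0,0,0.3,0,0,0],[0,0,0.3,0,0,0],[0,0,0.2,0,0,0],[0,0,0.1,0,0,0],[0,0,0,0,0,0]],
])

```text
t: 8.47
tool_pos: [0.3911, -0.2799, 0.1028]
eef_rot: [-3.141, 0.001, -0.077]
ft_force: [-0.3, -0.1, -0.2]
finger_gap: 0.033
finger_force: 15.0
```

Request:
send_rows([
  [[0,0,0.08,0,0,0],[0,0,0.08,0,0,0],[0,0,0.08,0,0,0],[0,0,0.08,0,0,0],[0,0,0,0,0,0]],
])

```text
t: 8.88
tool_pos: [0.3912, -0.28, 0.0935]
eef_rot: [-3.141, 0.0, -0.077]
ft_force: [-0.1, -0.0, -0.8]
finger_gap: 0.0334
finger_force: 15.0
```

Request:
send_rows([
  [[0,0,0.03,0,0,0],[0,0,0.03,0,0,0],[0,0,0,0,0,0]],
])

```text
t: 9.13
tool_pos: [0.3917, -0.2804, 0.0924]
eef_rot: [3.141, -0.001, -0.077]
ft_force: [-0.9, 0.4, 4.5]
finger_gap: 0.0337
finger_force: 15.0
```

Request:
send_rows([
  [[0,0,0,0,0,0],[0,0,0,0,0,0],[0,0,0,0,0,0],[0,0,0,0,0,0],[0,0,0,0,0,0],[0,0,0,0,0,0],[0,0,0,0,0,0],[0,0,0,0,0,0]],
], jaw=-1)

```text
t: 9.8
tool_pos: [0.3913, -0.2801, 0.092]
eef_rot: [-3.142, 0.0, -0.077]
ft_force: [0.1, -0.5, -0.5]
finger_gap: 0.083
finger_force: 0.0
```

Request:
send_rows([
  [[0,0,-0.2,0,0,0],[0,0,-0.4,0,0,0],[0,0,-0.4,0,0,0],[0,0,-0.4,0,0,0],[0,0,-0.4,0,0,0],[0,0,-0.4,0,0,0],[0,0,-0.4,0,0,0],[0,0,-0.4,0,0,0],[0,0,-0.4,0,0,0],[0,0,-0.4,0,0,0],[0,0,-0.2,0,0,0],[0,0,0,0,0,0]],
])

```text
t: 10.8
tool_pos: [0.3918, -0.2804, 0.2134]
eef_rot: [3.141, -0.002, -0.077]
ft_force: [0.4, -0.2, 0.1]
finger_gap: 0.0942
finger_force: 0.0
```

```bash
python3 - <<'E'
from cell import env
from h import *
f=env.grab_frame("side")["image"];a=f[120:290,230:410];cv2.imwrite("pics/s4.png",cv2.resize(a,None,fx=3.4,fy=3.4,interpolation=cv2.INTER_CUBIC))
E
```

```text
(no output)
```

View pics/s4.png

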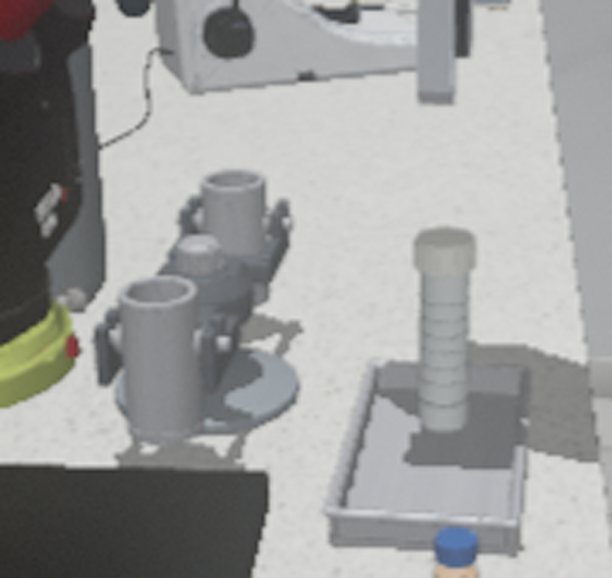

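The tube stands upright in the tray (cap at (445,250), foot at (443,420)), and the bucket still hangs plumb. Next is the bucket.

Request:
send_rows([
  [[0.495,-0.236,0,0,0,0],[0.495,-0.236,0,0,0,0],[0.495,-0.236,0,0,0,0],[0.495,-0.236,0,0,0,0],[0.495,-0.236,0,0,0,0],[0.495,-0.236,0,0,0,0],[0.495,-0.236,0,0,0,0],[0.495,-0.236,0,0,0,0],[0.495,-0.236,0,0,0,0],[0.495,-0.236,0,0,0,0],[0,0,0,0,0,0],[0,0,0,0,0,0],[0,0,0,0,0,0]],
], jaw=-0.4, newtons=40)

```text
t: 11.93
tool_pos: [0.544, -0.2212, 0.2113]
eef_rot: [-3.141, 0.001, -0.077]
ft_force: [-0.3, -1.7, 0.5]
finger_gap: 0.0654
finger_force: 0.0
```

Request:
send_rows([
  [[0.04,-0.02,0.35,0,0,0],[0,0,0.35,0,0,0],[0,0,0.35,0,0,0],[0,0,0.35,0,0,0],[0,0,0.35,0,0,0],[0,0,0.35,0,0,0],[0,0,0.35,0,0,0],[0,0,0.35,0,0,0],[0,0,0.35,0,0,0],[0,0,0.35,0,0,0],[0,0,0.35,0,0,0],[0,0,0.35,0,0,0],[0,0,0.11,0,0,0],[0,0,0,0,0,0],[0,0,0,0,0,0]],
])

```text
t: 13.18
tool_pos: [0.5462, -0.2205, 0.0828]
eef_rot: [-3.142, 0.0, -0.077]
ft_force: [-0.2, 0.4, -0.7]
finger_gap: 0.0659
finger_force: 0.0
```

Request:
send_rows([
  [[0,0,0,0,0,0],[0,0,0,0,0,0],[0,0,0,0,0,0],[0,0,0,0,0,0],[0,0,0,0,0,0],[0,0,0,0,0,0],[0,0,0,0,0,0],[0,0,0,0,0,0]],
], jaw=1, newtons=40)

```text
t: 13.85
tool_pos: [0.5463, -0.2206, 0.083]
eef_rot: [3.141, -0.0, -0.077]
ft_force: [-1.2, -0.5, 5.8]
finger_gap: 0.0427
finger_force: 40.0
```

Request:
send_rows([
  [[0,0,-0.06,0,0,0],[0,0,-0.1,0,0,0],[0,0,-0.1,0,0,0],[0,0,-0.1,0,0,0],[0,0,-0.1,0,0,0],[0,0,-0.1,0,0,0],[0,0,-0.1,0,0,0],[0,0,-0.1,0,0,0],[0,0,0,0,0,0]],
])

```text
t: 14.6
tool_pos: [0.5463, -0.2205, 0.1062]
eef_rot: [3.141, -0.001, -0.077]
ft_force: [0.2, 0.9, -3.0]
finger_gap: 0.0425
finger_force: 40.0
```

Request:
send_rows([
  [[0,0,-0.15,0,0,0],[0,0,-0.2,0,0,0],[0,0,-0.2,0,0,0],[0,0,-0.2,0,0,0],[0,0,-0.2,0,0,0],[0,0,-0.2,0,0,0],[0,0,-0.2,0,0,0],[0,0,-0.2,0,0,0],[0,0,-0.2,0,0,0],[0,0,-0.2,0,0,0],[0,0,-0.2,0,0,0],[0,0,-0.2,0,0,0],[0,0,-0.2,0,0,0],[0,0,-0.2,0,0,0],[0,0,0,0,0,0]],
])

```text
t: 15.85
tool_pos: [0.5466, -0.2206, 0.1894]
eef_rot: [3.141, -0.002, -0.077]
ft_force: [1.5, -0.9, -2.6]
finger_gap: 0.0422
finger_force: 40.0
```

Request:
send_rows([
  [[-0.22,-0.03,0,0,0,0],[-0.43,-0.06,0,0,0,0],[-0.43,-0.06,0,0,0,0],[-0.43,-0.06,0,0,0,0],[-0.43,-0.06,0,0,0,0],[-0.43,-0.06,0,0,0,0],[-0.43,-0.06,0,0,0,0],[-0.43,-0.06,0,0,0,0],[-0.43,-0.06,0,0,0,0],[-0.43,-0.06,0,0,0,0],[-0.43,-0.06,0,0,0,0],[-0.43,-0.06,0,0,0,0],[-0.17,-0.04,0,0,0,0],[0,0,0,0,0,0],[0,0,0,0,0,0]],
])

```text
t: 17.1
tool_pos: [0.3949, -0.1868, 0.1881]
eef_rot: [3.141, -0.0, -0.077]
ft_force: [0.1, 0.2, -2.4]
finger_gap: 0.0428
finger_force: 40.0
```

```bash
python3 - <<'E'
from cell import env
from h import *
f=env.grab_frame("side")["image"];a=f[120:290,230:410];cv2.imwrite("pics/s5.png",cv2.resize(a,None,fx=3.4,fy=3.4,interpolation=cv2.INTER_CUBIC))
print(env.get_obs()["tool_pos"])
E
```

```text
[ 0.39509604 -0.18686153  0.18810315]
```

View pics/s5.png

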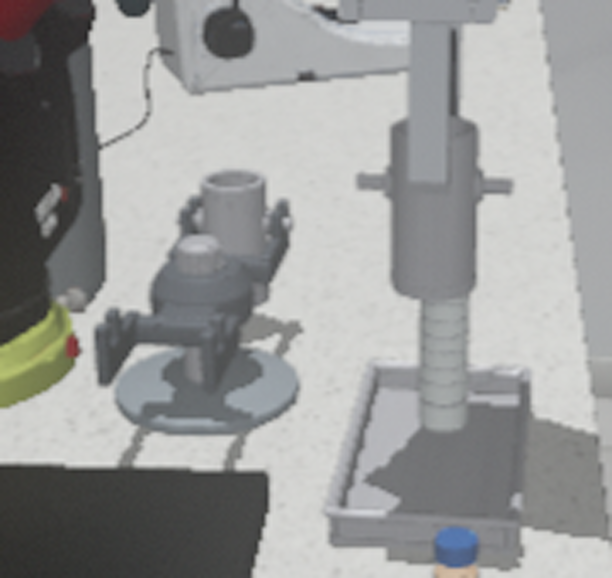

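The bucket hangs plumb in the grip (pins level at row 183), over the near half of the tray, and the tube is undisturbed. Now I'll lower it.

Request:
send_rows([
  [[0,0,0.15,0,0,0],[0,0,0.3,0,0,0],[0,0,0.3,0,0,0],[0,0,0.3,0,0,0],[0,0,0.3,0,0,0],[0,0,0.3,0,0,0],[0,0,0.3,0,0,0],[0,0,0.3,0,0,0],[0,0,0.3,0,0,0],[0,0,0.3,0,0,0],[0,0,0.3,0,0,0],[0,0,0.3,0,0,0],[0,0,0.2,0,0,0],[0,0,0.15,0,0,0],[0,0,0.1,0,0,0],[0,0,0,0,0,0]],
])

```text
t: 18.48
tool_pos: [0.3944, -0.1867, 0.0706]
eef_rot: [-3.141, 0.001, -0.077]
ft_force: [-0.1, 0.1, -2.6]
finger_gap: 0.0426
finger_force: 40.0
```

Request:
send_rows([
  [[0,0,0.06,0,0,0],[0,0,0.06,0,0,0],[0,0,0.04,0,0,0],[0,0,0.04,0,0,0],[0,0,0,0,0,0]],
])

```text
t: 18.9
tool_pos: [0.3946, -0.1868, 0.0649]
eef_rot: [-3.142, 0.0, -0.077]
ft_force: [-0.4, -0.8, -3.1]
finger_gap: 0.0424
finger_force: 40.0
```

Request:
send_rows([
  [[0,0,0.03,0,0,0],[0,0,0.03,0,0,0],[0,0,0.03,0,0,0],[0,0,0,0,0,0]],
])

```text
t: 19.23
tool_pos: [0.3946, -0.1868, 0.0623]
eef_rot: [-3.142, -0.0, -0.077]
ft_force: [-0.2, 0.2, -3.1]
finger_gap: 0.0429
finger_force: 40.0
```

Request:
send_rows([
  [[0,0,0.03,0,0,0],[0,0,0.02,0,0,0],[0,0,0,0,0,0]],
])

```text
t: 19.48
tool_pos: [0.395, -0.1871, 0.0621]
eef_rot: [3.141, -0.001, -0.077]
ft_force: [-9.7, 3.0, 32.9]
finger_gap: 0.0424
finger_force: 40.0
```

Request:
send_rows([
  [[0,0,-0.03,0,0,0],[0,0,0,0,0,0]],
])

```text
t: 19.65
tool_pos: [0.3948, -0.1869, 0.0621]
eef_rot: [3.141, -0.001, -0.077]
ft_force: [-1.5, 0.4, 13.7]
finger_gap: 0.0424
finger_force: 40.0
```

Request:
send_rows([
  [[0,0,0,0,0,0],[0,0,0,0,0,0],[0,0,0,0,0,0],[0,0,0,0,0,0],[0,0,0,0,0,0],[0,0,0,0,0,0]],
], jaw=-0.4)

```text
t: 20.15
tool_pos: [0.3946, -0.1867, 0.0617]
eef_rot: [-3.141, 0.0, -0.077]
ft_force: [-0.3, 0.1, 0.4]
finger_gap: 0.0654
finger_force: 0.0
```

Request:
send_rows([
  [[0,0,-0.2,0,0,0],[0,0,-0.3,0,0,0],[0,0,-0.4,0,0,0],[0,0,-0.4,0,0,0],[0,0,-0.4,0,0,0],[0,0,-0.4,0,0,0],[0,0,-0.4,0,0,0],[0,0,-0.4,0,0,0],[0,0,-0.4,0,0,0],[0,0,-0.4,0,0,0],[0,0,-0.4,0,0,0],[0,0,-0.3,0,0,0],[0,0,0,0,0,0],[0,0,0,0,0,0]],
])

```text
t: 21.32
tool_pos: [0.3947, -0.1868, 0.1941]
eef_rot: [3.141, -0.001, -0.077]
ft_force: [-0.8, 0.2, -0.5]
finger_gap: 0.0654
finger_force: 0.0
```

```bash
python3 - <<'E'
from cell import env
from h import *
f=env.grab_frame("side")["image"];o=env.get_obs();print(o["t"],o["ft_force"],o["finger_gap"])
old=cv2.imread("pics/side0.png")
d=cv2.absdiff(f,old).max(2)
# vials and other bucket unchanged?
print("vials",d[272:325,354:378].mean(),"other bucket",d[165:195,285:312].mean())
# tube cap and bucket rim where expected
hsv=cv2.cvtColor(f,cv2.COLOR_BGR2HSV)
print("exp cap",px("side",(.3915,-.280,.121)),"exp rim",px("side",(.395,-.187,.089)),"exp foot",px("side",(.395,-.187,.004)))
e=cv2.absdiff(f,old).max(2)>25;e[:, :300]=0
ys,xs=np.where(e[190:290,330:390]);print(xs.min()+330,xs.max()+330,ys.min()+190,ys.max()+190)
for r in range(190,262,6):
    q=np.where(e[r,330:390])[0]+330;print(r,(q.min(),q.max()) if len(q) else None)
E
```

```text
21.3667 [-0.20082744  0.34256203 -0.66934985] 0.0657621789880556
vials 7.7437106918239 other bucket 1.5012345679012347
exp cap [360.7 190.2] exp rim [357.3 225.8] exp foot [357.  267.6]
336 389 190 286
190 (np.int64(352), np.int64(369))
196 (np.int64(351), np.int64(369))
202 (np.int64(353), np.int64(367))
208 (np.int64(353), np.int64(367))
214 (np.int64(353), np.int64(367))
220 (np.int64(353), np.int64(367))
226 (np.int64(345), np.int64(369))
232 (np.int64(345), np.int64(385))
238 (np.int64(338), np.int64(385))
244 (np.int64(344), np.int64(389))
250 (np.int64(345), np.int64(389))
256 (np.int64(343), np.int64(389))
```

The silhouettes match the expected positions: the tube is centred at column 360, the bucket spans columns 345–369 and is vertical, and the other bucket hasn't changed. The arm is clear, so I'm handing in.

```bash
python3 -c "
from cell import env
print(env.finish_job())"
```

```text
the job is handed in; nothing more can be done
None
```

The job is handed in at about 21 s of the 72 s allowed: the tube and the emptied bucket were set down upright and released in the tray. The last camera frame shows the other bucket and vials essentially unchanged; no verdict came back.

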